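Scan the glaze jar and hold the shaker at speed three

ROBOT

A 7-joint arm with a two-finger parallel gripper is mounted at the origin on the work surface. World frame = base frame: x ahead of the robot, y to its left, z up, the work surface at z = 0. Lengths are in m, angles in rad, forces in N, time in s.
With the tool pointing down it reaches from about 0.4 to 0.875 m from the base axis. Payload 19.3 kg.
Tool frame: the origin (TCP) lies on the front face of the gripper's body, between the roots of the fingers; the fingertips stand 73 mm ahead of it and the grasp point (between the pads) lies 54 mm ahead of it; z points along the fingers, x is the direction in which the jaws open and shut, and the axes are right-handed (so a half turn about z gives the same grasp; the last joint's range is limited). The gripper opens to 85 mm and grips with 20 to 120 N. Pads are 22 mm wide; open, the fingers measure 114 mm over their backs; the gripper's body (76 mm by 85 mm) begins 54 mm behind the grasp point. The pads swing forward as they close: fully open they stand 13 mm farther back than shut.
Start: joints at [-1.299, 0.521, -0.036, 1.599, 0.021, 1.021, -0.113], TCP at [0.21, 0.589, 0.304] pointing down, gripper open.
Joint ranges: [-2.91, 2.91], [-0.3, 2.13], [-1.5, 1.42], [0.17, 2.43], [-1.26, 4.41], [0.16, 1.93], [-2.52, 2.52]. Speed limits (rad/s): [1.89, 1.89, 2.39, 2.39, 3.01, 3.01, 3.01].

INTERFACE

Orientations are given as a rotation vector (axis times angle).
In Python, from station import env gives the robot as it stands.
- The arm moves only by the shell command python3 -m pendant 'ROWS' [FORCE]. ROWS is JSON, a list that holds one entry, the list of rows, each a list of 5 numbers: the gripper command: -1 is fully open, 1 is shut, values between are in proportion, then the shift along the tool's x, y, z normalised to -1 to 1, where 1 is 500 mm, then the turn about the tool's z normalised to -1 to 1, where 1 is 180 degrees. In form: [[[hand, tx, ty, tz, yaw], ...]]. A call has 1 to 20 rows; each row is the pose to reach, as a shift and turn from the pose commanded when the call began, along the tool's axes at that moment, turning the shorter way round; what a row does not reach only later rows make up. A row lasts 1/8 s, in which the tool goes at most 62.5 mm and 10.7 degrees, less where a joint would pass 70% of its speed; a pose out of reach is approached as far as the arm can. A call with a number of a shift or a turn outside -1 to 1 is refused whole. A call with a gripper value outside its range is refused whole. The fingers move at their own pace and stop on an object; FORCE is the grip in N (left out, the last holds). Time passes only in rows, so rows that repeat a pose let the fingers close. It gives the time, the measured TCP pose, the force and the opening at its end, in the units of the state.
- env.sense(): the state, without advancing time (a new reading comes with each control period).
- env.snapshot(name): name is "scene" or "top" or "wrist"; returns the picture (400x640x3 uint8, red, green, blue); there is no depth.
- env.camera_model(name): a dict with "K" (3x3 intrinsics, pixels), "dist" ([k1, k2, p1, p2, k3] as OpenCV has them; the pictures are not rectified), "R" (3x3) and "t" (3): a world point X has camera coordinates R X + t; the wrist camera has in their place "T_tool_cam" (4x4, takes a point from camera to tool coordinates, whose origin is the TCP and whose axes are the tool frame's). Camera axes: x right, y down, z forward; pixel columns grow to the right and rows downward; lengths in m; the calibration is good to about 2 mm. A picture is of the moment at which its call begins: read the wrist's pose just before it. camera_model takes no time and is no camera call.
- env.close_job(): hands the job in, once; it reports no verdict.
The state is a dict: "t": time; "joints": joint angles; "joint_vel": joint speeds; "joint_torque": joint torques, N m; "tool_pos": TCP position; "eef_rot": TCP orientation; "force": force on the tool from outside, world axes, zero at the start; "ft_torque": the same for the moment, N m; "width": opening from 0.0 (shut) to 1.0 (fully open).
Only numpy, scipy, OpenCV 4.12 (cv2) and the standard library are available. Lean on these libraries where they do the work, as an engineer would, in place of code of your own. Each camera call takes 0.05 s, during which the arm holds its last target.

TASK

In the pottery studio, pick up the yellow scanner and hold it upright and still about 4 cm above the middle of the barcode label on the lid of the jar clamped in the shaker for two seconds, without touching jar or shaker with it, then stand it back upright in the middle of its black charging pad and let go. Next press the shaker's red spring-return paddle down with the fingertips, past the first two clicks to the third but not on to the end stop, and hold it there steadily: the program finishes while still holding the paddle at the third click. Leave the bowl, loose jars, lid and brush where they are.

Things in the scene. Friction and masses are not known exactly. Their poses are not given: they have to be found in the camera images.
- scanner: The hand scanner, 0.13 to 0.23 kg, stamp-shaped, 85 mm tall, upright at the start: round black foot 56 mm across and 14 mm tall, then a yellow flare narrowing until 20 mm up (looks only), then a plain round yellow grip 32 mm in diameter up to the flat top with a red dot. Any yaw of grasp will do. Origin at the centre of its underside, z up along its axis.
- scanner_center (a point): Centre of the scanner, on its axis, half-way up (42.5 mm above its underside and below its top). Grasp it here or up to 20 mm higher, across the 32 mm grip.
- scanner_window (a point): Centre of the scanner's underside, the reading window, which looks straight down along the axis.
- pad_top (a point): Centre of the top face of the fixed black charging pad, 100 x 100 mm, 8 mm thick, flat on the table, with a blue disc 68 mm across in its middle, on which the scanner stands at the start. Pad and bowl may change sides: one is left of the shaker, the other right.
- shaker: The jar shaker, fixed, 210 (x) by 280 mm (y). Origin on the table at its middle; x points from its front (paddle side) to its back, y to its left. Grey base 50 mm high; on its left half the jar between two steel jaws (tops 110 mm up); on its right half a blue console 115 mm wide, top 115 mm up, front face 105 mm before the origin. A thin stalk on its top (looks only) sinks with the paddle.
- jar: The glaze jar clamped in the shaker, fixed there: 80 mm across, white with a green band and a dark lid whose top is 140 mm above the table. Origin at the centre of its underside, 56 mm above the table; axes as the shaker's.
- label (a point): Centre of the upper face of the white barcode label, 42 x 42 mm, on the jar's lid, facing up, 141 mm above the table, at (-10, 68) mm in the shaker's frame. z up.
- paddle_top (a point): Centre of the top face of the red paddle, a level plate 50 (x, outward) by 60 (y) by 11 mm, standing out from the console's front, its middle 34.5 mm before that face: at (-139.5, -78, 105) mm in the shaker's frame at rest. It goes straight down with the paddle. Axes as the shaker's. Press near its middle from above. At the third click only the stalk's yellow ring still shows.
- paddle (a joint): How far the paddle is pressed down (m): 0 at rest, clicks at 0.012, 0.024 and 0.036 (third, top face then 69 mm above the table), end stop 0.042. A spring pushes back with 3 to 11 N: the force sinks towards each click and jumps by about 4 N just past it (6 to 10 N at the third); it never latches and returns to 0 when let go. Dots by the slot (yellow, orange, red from the top) mark the clicks.
- bowl: Bystander: blue ceramic bowl, 124 mm across, 55 mm high, loose. Origin at the centre of its underside.
- jar_a: Bystander: white glaze jar with a blue cap, 72 mm across, 85 mm high, loose, to the left of the shaker. Origin at the centre of its underside.
- jar_b: Bystander: white glaze jar with a green cap, 72 mm across, 85 mm high, loose, to the right of the shaker. Origin at the centre of its underside.
- jar_lid: Bystander: white lid, 80 mm across, 12 mm high, lying loose near the robot on the left. Origin at the centre of its underside.
- glaze_brush: Bystander: brush with a wooden handle lying loose near the robot on the right. Origin under its middle.

How it is judged:
By the outcome, as a careful person would: the job done as asked, in the order asked, and still so for the second after the job is handed in, while the arm keeps its last pose, push and grip.
It also fails if it takes over 69 s, if anything falls off the work surface, if the arm or the gripper's body presses on something with over 40 N, if the wrist force passes 120 N, or if a joint passes its speed limit or range.

## Working session

There is one attempt and no reset: what is moved stays moved. The work goes in short steps, Python scripts to look and compute and a shell command to move; the robot and the scene stay as the last step left them, time stands still between calls to the robot, and variables do not carry over. Pictures are saved under pics/ and viewed, and the job is handed in when it is done.

```bash
ls; mkdir -p pics
python3 - <<'E'
from station import env
import cv2
print(env.sense())
for n in("scene","top","wrist"):
    im=env.snapshot(n); cv2.imwrite(f"pics/{n}0.png",im[:,:,::-1]); print(n,env.camera_model(n))
E
```

```text
pics
{'t': 0.0, 'joints': array([-1.29918901,  0.52201662, -0.03632635,  1.59995829,  0.02120415,
        1.02111233, -0.11281105]), 'joint_vel': array([-0.00152131, -0.00026859, -0.00078711, -0.00036203, -0.00214155,
        0.0014357 ,  0.00159436]), 'joint_torque': array([-2.67355481e-04, -9.27113843e+01,  1.98018126e+00, -3.69924259e+01,
        1.78938895e-02,  8.15653300e-03,  1.71056752e-05]), 'tool_pos': array([0.20944379, 0.58860988, 0.30334188]), 'eef_rot': array([ 2.56632754e+00,  1.81083799e+00, -1.34490312e-03]), 'force': array([-0.46462172, -0.1100302 ,  0.19657542]), 'ft_torque': array([ 0.00928571, -0.04808801,  0.0076203 ]), 'width': 0.9987281016918298}
scene {'K': array([[398.83861672,   0.        , 325.53055467],
       [  0.        , 398.83861672, 198.35493253],
       [  0.        ,   0.        ,   1.        ]]), 'dist': array([0.00354352, 0.        , 0.        , 0.        , 0.        ]), 'R': array([[-0.86260047,  0.50572176, -0.01288146],
       [ 0.32719894,  0.53831538, -0.77663209],
       [-0.38582547, -0.67413801, -0.62982272]]), 't': array([ 0.42773839, -
[... 379 characters left out ...]
   [ 0.19267938,  0.00812539, -0.98122813]]), 't': array([0.02261927, 0.51712968, 1.09944672])}
wrist {'K': array([[275.52351385,   0.        , 321.231778  ],
       [  0.        , 275.52351385, 200.87915334],
       [  0.        ,   0.        ,   1.        ]]), 'dist': array([-0.01654378,  0.        ,  0.        ,  0.        ,  0.        ]), 'T_tool_cam': array([[ 9.99999837e-01,  4.09444953e-04, -3.98462320e-04,
         2.81995668e-04],
       [-2.89965985e-04,  9.64651781e-01,  2.63527718e-01,
        -6.70688504e-02],
       [ 4.92277481e-04, -2.63527559e-01,  9.64651742e-01,
        -6.94419992e-02],
       [ 0.00000000e+00,  0.00000000e+00,  0.00000000e+00,
         1.00000000e+00]])}
```

View pics/scene0.png

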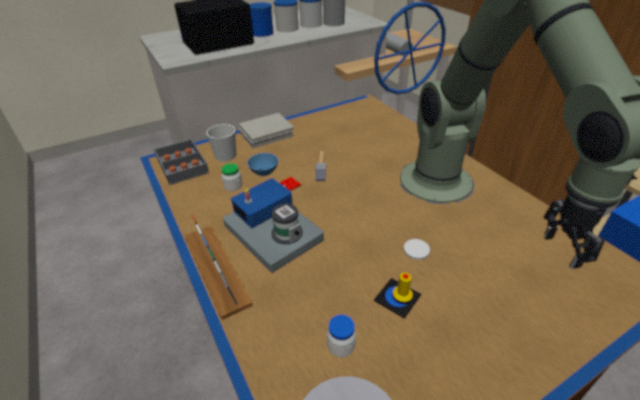

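View pics/top0.png

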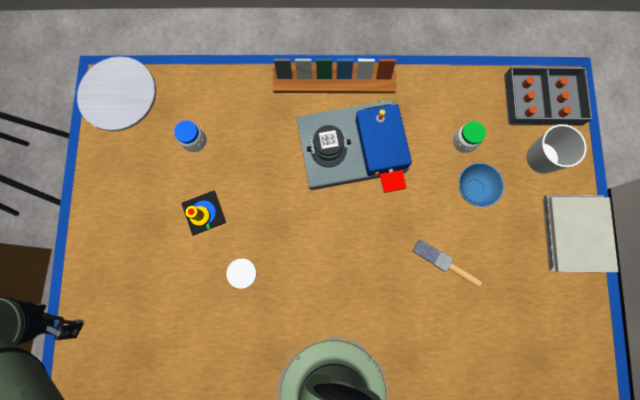

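View pics/wrist0.png

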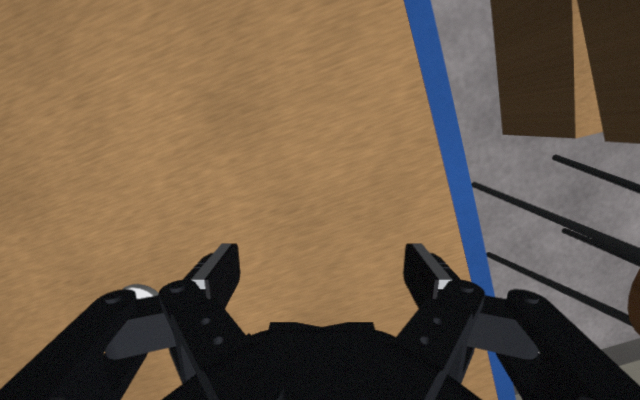

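The top view shows the scanner on its pad, with the red dot near (191,212) and the pad near (204,213). The label is at about (328,140), the paddle at about (393,181), and the bowl is on the right. The scene view shows the same things: dot (405,276), label (285,212), paddle (290,184). Next I'll measure these in both views.

```bash
cat > h.py <<'E'
import numpy as np, cv2
from station import env
from scipy.spatial.transform import Rotation as Ro
def cam(name,pose=None):
    m=env.camera_model(name)
    if 'R' in m: return m['K'],m['dist'],m['R'],m['t']
    T=np.eye(4);T[:3,:3]=Ro.from_rotvec(pose[1]).as_matrix();T[:3,3]=pose[0]
    W=np.linalg.inv(T@m['T_tool_cam']); return m['K'],m['dist'],W[:3,:3],W[:3,3]
def ray(c,uv):
    K,d,R,t=c
    p=cv2.undistortPoints(np.array([[uv]],float),K,d)[0,0]
    v=R.T@np.array([p[0],p[1],1]); return -R.T@t, v/np.linalg.norm(v)
def plane(c,uv,z):
    o,v=ray(c,uv); return o+v*(z-o[2])/v[2]
def tri(c1,u1,c2,u2):
    o,v=ray(c1,u1);p,w=ray(c2,u2)
    s=np.linalg.lstsq(np.c_[v,-w],p-o,rcond=None)[0]
    a=o+v*s[0];b=p+w*s[1]; return (a+b)/2,np.linalg.norm(a-b)
def proj(c,X):
    return cv2.projectPoints(np.array([X],float),cv2.Rodrigues(c[2])[0],c[3],c[0],c[1])[0][0,0]
def blobs(mask,box=None,mina=4):
    if box is not None:
        m=np.zeros_like(mask);x0,y0,x1,y1=box;m[y0:y1,x0:x1]=mask[y0:y1,x0:x1];mask=m
    n,l,s,c=cv2.connectedComponentsWithStats(mask.astype(np.uint8))
    return [(s[i,4],c[i].round(1),s[i,:4],(l==i)) for i in range(1,n) if s[i,4]>=mina]
E
python3 - <<'E'
from h import *
T=cv2.imread('pics/top0.png')[:,:,::-1].astype(int);S=cv2.imread('pics/scene0.png')[:,:,::-1].astype(int)
def red(I): return (I[...,0]>150)&(I[...,1]<70)&(I[...,2]<70)
def white(I): return I.min(2)>150
def dark(I): return I.max(2)<60
def yel(I): return (I[...,0]>150)&(I[...,1]>130)&(I[...,2]<70)
def blue(I): return (I[...,2]>150)&(I[...,0]<60)
ct,cs=cam('top'),cam('scene')
def show(n,m,b):
    for a,c,s,_ in blobs(m,b): print(n,a,c,s)
show('Tdot',red(T),(170,190,240,240));show('Sdot',red(S),(370,260,430,310))
show('Tpad',red(T),(370,160,420,200));show('Spad',red(S),(270,170,310,195))
show('Tlab',white(T),(300,120,350,170));show('Slab',white(S),(265,200,305,225))
show('Tpadk',dark(T)|blue(T)|yel(T),(170,180,240,245));show('Syel',yel(S),(370,260,430,310))
show('Spadk',dark(S)|blue(S)|yel(S),(370,260,430,320))
for n,I,b in(('a',T,(150,170,250,250)),('b',S,(360,250,440,330)),('c',T,(280,80,430,210)),('d',S,(210,160,340,280))):
    cr=I[b[1]:b[3],b[0]:b[2]].astype(np.uint8); cv2.imwrite(f'pics/c_{n}.png',cv2.resize(cr,None,fx=5,fy=5,interpolation=2)[:,:,::-1])
E
```

```text
Tdot 21 [190.8 211.1] [189 209   5   5]
Sdot 10 [405.2 276. ] [404 275   4   3]
Tpad 431 [392.8 180.8] [380 170  26  22]
Spad 141 [289.9 182.7] [280 177  20  12]
Tlab 258 [328.3 139. ] [319 130  20  19]
Tlab 19 [311.6 144.8] [310 139   4  14]
Tlab 8 [345.2 143.2] [345 140   2   7]
Slab 16 [289.2 209.1] [286 206   7   7]
Slab 23 [279.9 213. ] [277 209   8   8]
Tpadk 910 [204.1 212.3] [182 191  43  44]
Syel 57 [405.3 277.2] [400 272  12  10]
Syel 114 [402.2 295.7] [394 288  18  13]
Spadk 57 [405.3 277.2] [400 272  12  10]
Spadk 408 [396.1 300.2] [375 279  45  38]
Spadk 103 [390.9 297.5] [386 288  16  18]
Spadk 114 [402.2 295.7] [394 288  18  13]
```

```bash
python3 -c "
import cv2,numpy as np
I=[cv2.resize(cv2.imread(f'pics/c_{n}.png'),(400,300)) for n in 'abcd']
cv2.imwrite('pics/crops.png',np.vstack([np.hstack(I[:2]),np.hstack(I[2:])]))"
```

```text
(no output)
```

View pics/crops.png

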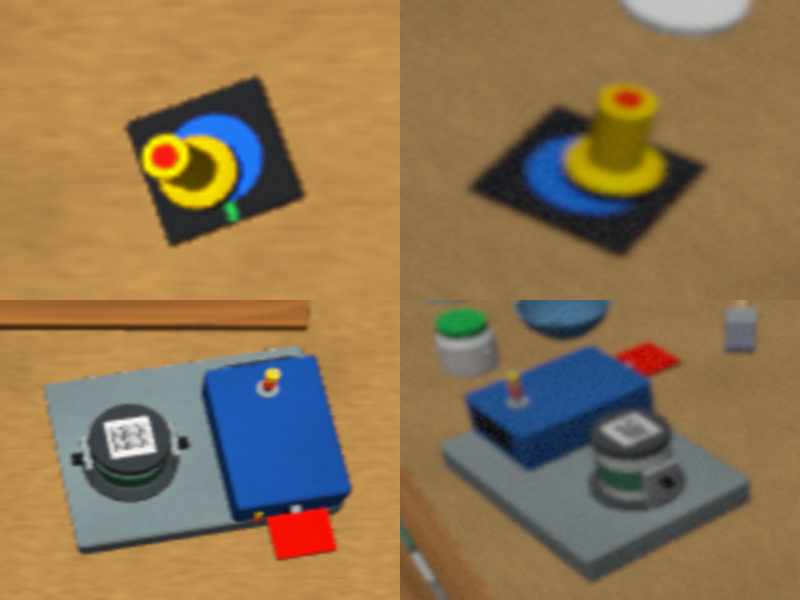

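The crops show the scanner standing off-centre on its pad, toward the robot and to the left of the blue disc. Next come the world coordinates.

Run:
```python
from h import *
T=cv2.imread('pics/top0.png')[:,:,::-1].astype(int);S=cv2.imread('pics/scene0.png')[:,:,::-1].astype(int)
ct,cs=cam('top'),cam('scene')
P,e=tri(ct,(190.8,211.1),cs,(405.2,276.0));print('dot',P.round(4),e)
P,e=tri(ct,(328.3,139.3),cs,(285.0,212.0));print('label',P.round(4),e, 'plane',plane(ct,(328.3,139.3),.141).round(4))
print('paddle plane',plane(ct,(392.8,180.8),.105).round(4))
# pad quads
def wood(I): return ~((I[...,0]>I[...,2]+40)&(I[...,0]<225)&(I[...,1]>60)&(I[...,2]>45))
for nm,I,b,c in(('top',T,(170,180,240,245),ct),('scene',S,(370,270,428,322),cs)):
    m=((I.max(2)<75)|((I[...,2]>I[...,0]+40)))
    B=max(blobs(m,b),key=lambda q:q[0])
    cnt=cv2.findContours(B[3].astype(np.uint8),0,2)[0][0]
    h=cv2.convexHull(cnt); q=cv2.approxPolyDP(h,4,True)[:,0];print(nm,q.tolist())
    for u in q: print(u,plane(c,u,.008)[:2].round(4))
    # blue disc
# red paddle in top
m=(T[...,0]>150)&(T[...,1]<70)&(T[...,2]<70);B=max(blobs(m,(370,160,420,200)),key=lambda q:q[0])
cnt=cv2.findContours(B[3].astype(np.uint8),0,2)[0][0];r=cv2.minAreaRect(cnt);bp=cv2.boxPoints(r);print(bp)
for u in bp: print(plane(ct,u,.105)[:2].round(4))
m=(T.min(2)>120);B=max(blobs(m,(315,125,343,155)),key=lambda q:q[0])
cnt=cv2.findContours(B[3].astype(np.uint8),0,2)[0][0];r=cv2.minAreaRect(cnt);bp=cv2.boxPoints(r)
print('lab',r[0],[plane(ct,u,.141)[:2].round(4).tolist() for u in bp],plane(ct,r[0],.141))
m=(S.min(2)>120);print([(a,c,s) for a,c,s,_ in blobs(m,(265,198,305,222))])
```

```text
dot [0.4655 0.3702 0.0937] 7.136473453944286e-05
label [0.6458 0.0154 0.1373] 0.0017874980424086562 plane [0.6453 0.0149 0.141 ]
paddle plane [ 0.5459 -0.1524  0.105 ]
top [[213, 191], [225, 221], [193, 234], [182, 203]]
[213 191] [0.5366 0.3389]
[225 221] [0.4517 0.3006]
[193 234] [0.4149 0.3878]
[182 203] [0.5018 0.4246]
scene [[391, 279], [419, 294], [404, 317], [375, 300]]
[391 279] [0.454  0.3065]
[419 294] [0.4196 0.3896]
[404 317] [0.5035 0.4269]
[375 300] [0.5375 0.3427]
[[379.40802 173.744  ]
 [402.37604 169.56801]
 [405.752   188.136  ]
 [382.784   192.312  ]]
[ 0.5645 -0.1181]
[ 0.576  -0.1781]
[ 0.5267 -0.1853]
[ 0.5154 -0.1259]
lab (328.2640075683594, 138.95201110839844) [[0.6638, 0.0412], [0.6726, -0.0034], [0.6288, -0.011], [0.6202, 0.0332]] [0.64625554 0.01500216 0.141     ]
[(np.int32(123), array([284.2, 211.1]), array([276, 205,  18,  13], dtype=int32))]
```

The dot is at z=0.094 m (expected 0.093). Label minus paddle agrees with a shaker yaw of about 11°. I'll move above the pad and look with the wrist camera.

```bash
python3 -m pendant '[[[-1,-0.03,0.08,0,0],[-1,-0.07,0.18,0,0],[-1,-0.11,0.3,0,0],[-1,-0.15,0.41,0,0],[-1,-0.19,0.52,0,0],[-1,-0.22,0.6,0,0],[-1,-0.242,0.655,0,0],[-1,-0.242,0.655,0,0],[-1,-0.242,0.655,0,0],[-1,-0.242,0.655,0,0]]]'
python3 - <<'E'
from h import *
s=env.sense(); print(s['tool_pos'],s['eef_rot'],s['joints'])
im=env.snapshot('wrist'); cv2.imwrite('pics/w1.png',im[:,:,::-1])
np.save('w1.npy',np.r_[s['tool_pos'],s['eef_rot']])
E
```

```text
t: 1.4
tool_pos: [0.4767, 0.3659, 0.3038]
eef_rot: [-2.565, -1.813, 0.0]
force: [0.3, 0.2, -1.0]
width: 1.002
[0.47666069 0.36592179 0.30381964] [-2.56520659e+00 -1.81308217e+00  3.81581698e-04] [-0.76817362  0.48316198  0.02145131  1.6680853  -0.01234052  0.99067211
  0.4881365 ]
```

View pics/w1.png

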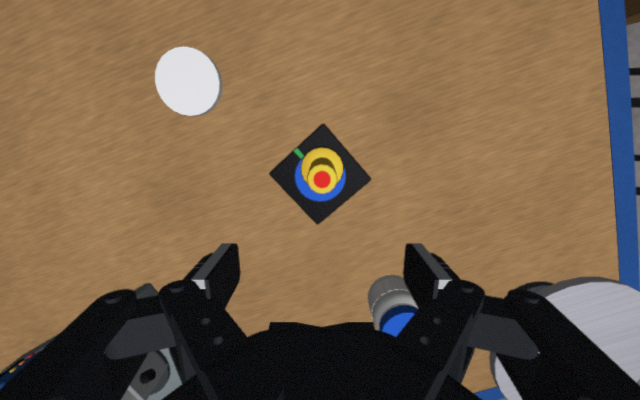

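The wrist picture shows the scanner dot at about (322,180), and the pad quad spanning (323,124), (371,178), (318,224), (270,175).

Run:
```python
from h import *
w=np.load('w1.npy');I=cv2.imread('pics/w1.png')[:,:,::-1].astype(int);c=cam('wrist',(w[:3],w[3:]))
ct=cam('top')
m=(I[...,0]>150)&(I[...,1]<70)&(I[...,2]<70);B=[b for b in blobs(m,(260,110,380,235))];print([(b[0],b[1]) for b in B])
d=B[0][1]; P,e=tri(c,d,ct,(190.8,211.1));print('dot',P,e,plane(c,d,.093))
m=((I.max(2)<75)|(I[...,2]>I[...,0]+40)|((I[...,0]>150)&(I[...,2]<50)))
B=max(blobs(m,(262,115,380,235)),key=lambda q:q[0])
cnt=cv2.findContours(B[3].astype(np.uint8),0,2)[0][0];q=cv2.approxPolyDP(cv2.convexHull(cnt),5,True)[:,0]
Q=np.array([plane(c,u,.008)[:2] for u in q]);print(q.tolist(),Q.round(4).tolist(),'ctr',Q.mean(0),[np.linalg.norm(Q[i]-Q[i-1]) for i in range(len(Q))])
R=cv2.minAreaRect(np.array([plane(c,u,.008)[:2] for u in cnt[:,0]],np.float32));print('rect',R)
# pad corner heights by two views
for u,v in ((0,0),):pass
T=[(213,191),(225,221),(193,234),(182,203)]
for a in T:
    k=np.argmin(np.linalg.norm(Q-plane(ct,a,.008)[:2],axis=1)); print('corner',tri(c,q[k],ct,a))
m=((I[...,2]>150)&(I[...,0]<70));m|=(I[...,0]>150)&(I[...,2]<50)
B=max(blobs(m,(262,115,380,235)),key=lambda q:q[0]);cnt=cv2.findContours(B[3].astype(np.uint8),0,2)[0][0]
print(cv2.boundingRect(cnt))
# blue disc outline: fit circle
mb=((I[...,2]>150)&(I[...,0]<70)); B=max(blobs(mb,(262,115,380,235)),key=lambda q:q[0])
h=cv2.convexHull(cv2.findContours(B[3].astype(np.uint8),0,2)[0][0])[:,0]
H=np.array([plane(c,u,.008)[:2] for u in h],np.float32);print('disc enclosing',cv2.minEnclosingCircle(H))
```

```text
[(np.int32(189), array([321.5, 179.1]))]
dot [0.46498712 0.37089558 0.09115759] 0.0018767611555337523 [0.46370571 0.37096886 0.093     ]
[[324, 124], [370, 179], [316, 223], [270, 172]] [[0.4126, 0.3925], [0.5005, 0.4272], [0.5354, 0.3375], [0.4469, 0.3039]] ctr [0.47382185 0.36527946] [np.float64(0.09496375563410403), np.float64(0.09459023630424447), np.float64(0.09625007465439565), np.float64(0.09464542300787418)]
rect ((0.4741475582122803, 0.36475712060928345), (0.09786495566368103, 0.09794552624225616), 22.24173355102539)
corner (array([0.53540425, 0.33800337, 0.01025872]), np.float64(0.00159682285623471))
corner (array([0.4499781 , 0.30221244, 0.00186234]), np.float64(0.00512315175130219))
corner (array([ 0.41430009,  0.39199049, -0.0033975 ]), np.float64(0.0037634115878597634))
corner (array([ 0.50358349,  0.42852807, -0.00360814]), np.float64(0.0005831097648311331))
(295, 160, 50, 41)
disc enclosing ((0.474886953830719, 0.3647162616252899), 0.03387025371193886)
```

The pad centre comes out at (0.4745,0.3648) and the disc centre agrees. The scanner axis is at about (0.4648,0.3706), so it needs a shift of about (+10.5,−6) mm when I place it back. Now I'll descend.

```bash
python3 -m pendant '[[[-1,0.001,-0.013,0.03,0],[-1,0.001,-0.026,0.1,0],[-1,0.001,-0.026,0.18,0],[-1,0.001,-0.026,0.25,0],[-1,0.001,-0.026,0.31,0],[-1,0.001,-0.026,0.36,0],[-1,0.001,-0.026,0.388,0],[-1,0.001,-0.026,0.388,0],[-1,0.001,-0.026,0.388,0]]]' 50
python3 - <<'E'
from h import *
for n in('wrist','top'):
    im=env.snapshot(n); cv2.imwrite(f'pics/{n}2.png',im[:,:,::-1])
E
```

```text
t: 2.58
tool_pos: [0.4656, 0.3702, 0.1106]
eef_rot: [-2.567, -1.811, -0.002]
force: [0.2, -0.4, 0.9]
width: 1.0
```

View pics/wrist2.png

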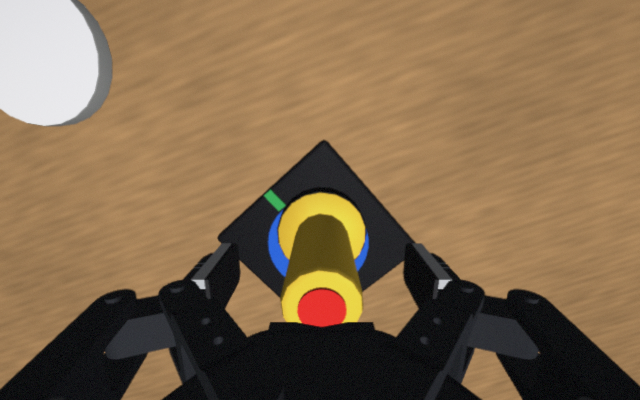

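The scanner is centred between the fingers, with the dot at about (322,308). Next I'll close, and check the dot's axial position as seen from here.

```bash
python3 - <<'E'
from h import *
s=env.sense();c=cam('wrist',(s['tool_pos'],s['eef_rot']))
I=cv2.imread('pics/wrist2.png')[:,:,::-1].astype(int)
m=(I[...,0]>150)&(I[...,1]<70)&(I[...,2]<70);B=max(blobs(m),key=lambda b:b[0]);print(B[:3],plane(c,B[1],.093))
m=((I[...,2]>150)&(I[...,0]<70));B=max(blobs(m,(200,130,450,330)),key=lambda b:b[0]);print(B[2])
for u in((324,141),(219,237),(412,242)):print(plane(c,u,.008))
E
python3 -m pendant '[[[1,0,0,0,0],[1,0,0,0,0],[1,0,0,0,0],[1,0,0,0,0],[1,0,0,0,0],[1,0,0,0,0],[1,0,0,0,0]]]' 50
python3 - <<'E'
from h import *
for n in('wrist','top'):
    im=env.snapshot(n); cv2.imwrite(f'pics/{n}3.png',im[:,:,::-1])
E
```

```text
(np.int32(1437), array([321.4, 308. ]), array([298, 289,  48,  38], dtype=int32)) [0.46362441 0.37129895 0.093     ]
[268 212  21  64]
[0.41177677 0.39153232 0.008     ]
[0.44770659 0.30385802 0.008     ]
[0.49483471 0.42546361 0.008     ]
t: 3.55
tool_pos: [0.4655, 0.3699, 0.1102]
eef_rot: [-2.567, -1.811, -0.0]
force: [-1.0, -0.4, 6.1]
width: 0.365
```

View pics/wrist3.png

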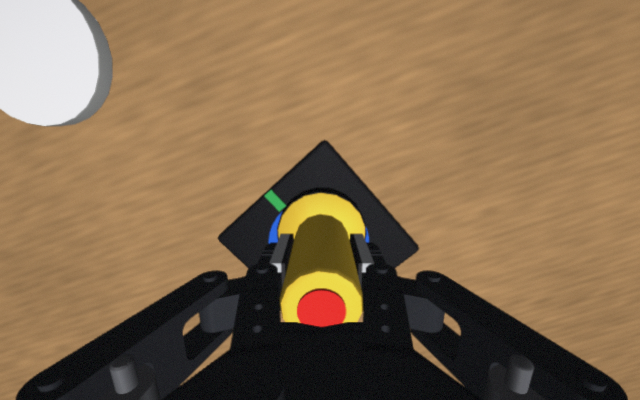

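Gripped at an opening of 31 mm. Now I'll lift, pause briefly, and traverse high to the label.

```bash
python3 -m pendant '[[[1,0,0,-0.03,0],[1,0,0,-0.09,0],[1,0,0,-0.18,0],[1,0,0,-0.28,0],[1,0,0,-0.36,0],[1,0,0,-0.4,0],[1,0,0,-0.4,0]]]'
python3 -m pendant '[[[1,-0.02,0.02,0,0],[1,-0.06,0.06,0,0],[1,-0.11,0.12,0,0],[1,-0.17,0.18,0,0],[1,-0.23,0.24,0,0],[1,-0.29,0.31,0,0],[1,-0.35,0.37,0,0],[1,-0.41,0.43,0,0],[1,-0.46,0.49,0,0],[1,-0.5,0.53,0,0],[1,-0.53,0.56,0,0],[1,-0.547,0.58,0,0],[1,-0.547,0.58,0,0],[1,-0.547,0.58,0,0],[1,-0.547,0.58,0,0]]]'
python3 - <<'E'
from h import *
s=env.sense();np.save('w4.npy',np.r_[s['tool_pos'],s['eef_rot']]);print(s['joints'],s['width'])
for n in('wrist','top','scene'):
    im=env.snapshot(n); cv2.imwrite(f'pics/{n}4.png',im[:,:,::-1])
I=[cv2.imread(f'pics/{n}4.png') for n in('wrist','top','scene')]
h=lambda a:cv2.resize(a,(400,300))
cv2.imwrite('pics/m4.png',np.vstack([np.hstack([h(I[0]),h(I[1])]),np.hstack([h(I[1][80:220,250:437]),h(I[2][140:290,200:400])])]))
E
```

```text
t: 4.53
tool_pos: [0.4657, 0.37, 0.3118]
eef_rot: [-2.567, -1.811, -0.005]
force: [0.8, 0.3, -2.7]
width: 0.357
t: 6.4
tool_pos: [0.6468, 0.016, 0.31]
eef_rot: [-2.566, -1.813, -0.0]
force: [0.0, -0.2, -1.6]
width: 0.361
[-0.17742996  0.55373447  0.09414593  1.53540466 -0.05719937  1.05509917
  1.16117424] 0.3613173378020767
```

View pics/m4.png

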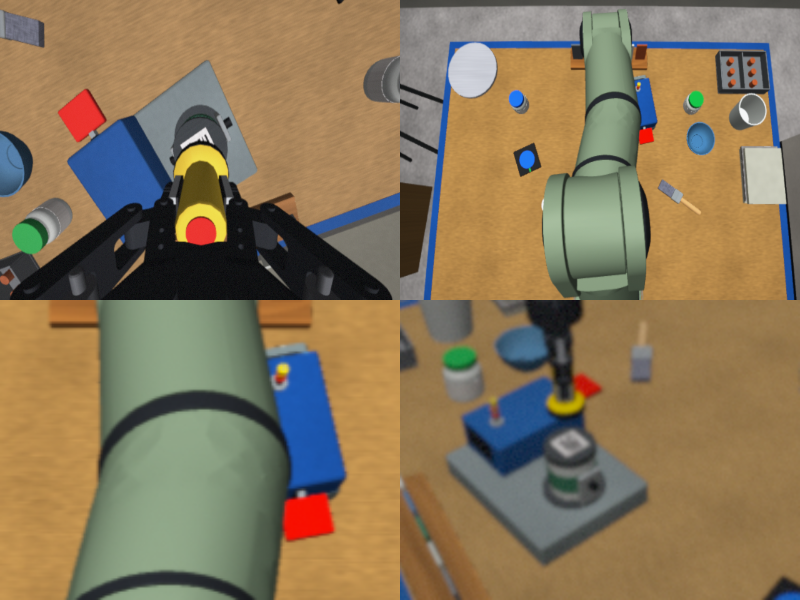

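View pics/wrist4.png

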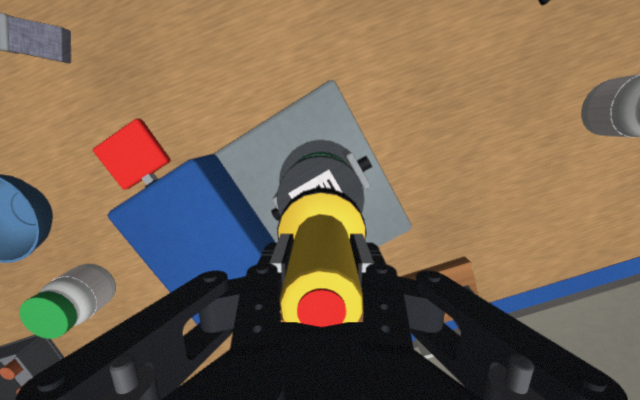

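The wrist picture shows the scanner held upright over the lid, with the label's corners at about (289,188) and (331,170) and the paddle at about (131,153). I'll check the label and paddle from here, and the now-empty pad in the top view.

Run:
```python
from h import *
w=np.load('w4.npy');c=cam('wrist',(w[:3],w[3:]));ct,cs=cam('top'),cam('scene')
W=cv2.imread('pics/wrist4.png')[:,:,::-1].astype(int);T=cv2.imread('pics/top4.png')[:,:,::-1].astype(int);S=cv2.imread('pics/scene4.png')[:,:,::-1].astype(int)
red=lambda I:(I[...,0]>150)&(I[...,1]<80)&(I[...,2]<80)
B=max(blobs(red(W),(80,100,180,200)),key=lambda b:b[0]);print('paddle px',B[:3])
cnt=cv2.findContours(B[3].astype(np.uint8),0,2)[0][0];q=cv2.approxPolyDP(cv2.convexHull(cnt),6,True)[:,0]
print(q.tolist(),[plane(c,u,.105)[:2].round(4).tolist() for u in q])
# label corner
m=(W.min(2)>150);
B=max(blobs(m,(270,150,350,215)),key=lambda b:b[0]);cnt=cv2.findContours(B[3].astype(np.uint8),0,2)[0][0]
q=cv2.approxPolyDP(cv2.convexHull(cnt),2,True)[:,0];print('label',[(u.tolist(),plane(c,u,.141)[:2].round(4).tolist()) for u in q])
# pad in top
mb=((T[...,2]>150)&(T[...,0]<70));B=max(blobs(mb,(170,180,240,245)),key=lambda b:b[0]);print('disc top',B[:3],plane(ct,B[1],.008))
m=mb|(T.max(2)<75);B=max(blobs(m,(170,180,240,245)),key=lambda b:b[0]);print('pad top',plane(ct,B[1],.008))
mb=((S[...,2]>120)&(S[...,0]<70));B=max(blobs(mb,(365,270,428,322)),key=lambda b:b[0]);print('disc scene',B[:3],plane(cs,B[1],.008))
cv2.imwrite('pics/z4.png',np.hstack([cv2.resize(W[130:230,260:380].astype(np.uint8),(400,333),interpolation=2),cv2.resize(S[170:250,240:336].astype(np.uint8),(400,333),interpolation=2)])[:,:,::-1])
```

```text
paddle px (np.int32(2872), array([129.9, 154.2]), array([ 93, 119,  75,  70], dtype=int32))
[[137, 119], [167, 161], [123, 188], [93, 149]] [[0.518, -0.1264], [0.5639, -0.1179], [0.5733, -0.1741], [0.5282, -0.1824]]
label [([341, 191], [0.6423, 0.0364]), ([293, 197], [0.6332, -0.0057]), ([289, 195], [0.6303, -0.0085]), ([292, 190], [0.6269, -0.0043]), ([327, 170], [0.6204, 0.0309])]
disc top (np.int32(471), array([202.8, 212.2]), array([191, 200,  25,  25], dtype=int32)) [0.47607218 0.3641415  0.008     ]
pad top [0.47607736 0.36329794 0.008     ]
disc scene (np.int32(404), array([397.3, 296.2]), array([385, 286,  25,  21], dtype=int32)) [0.4765037 0.364305  0.008    ]
```

View pics/z4.png

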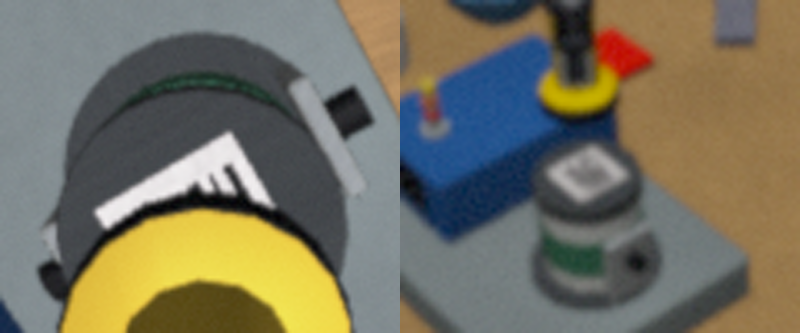

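The label centre from the near edge in the wrist view is (0.645,0.0155), which agrees with the triangulation. I'll descend to a 40 mm gap and hold for about 3 s.

```bash
python3 -m pendant '[[[1,-0.001,0,0.01,0],[1,-0.002,0,0.025,0],[1,-0.002,0,0.04,0],[1,-0.002,0,0.05,0],[1,-0.002,0,0.054,0],[1,-0.002,0,0.054,0],[1,-0.002,0,0.054,0],[1,-0.002,0,0.054,0]]]'
python3 - <<'E'
from h import *
s=env.sense();c=cam('wrist',(s['tool_pos'],s['eef_rot']));cs=cam('scene')
for n in('wrist','scene'):
    im=env.snapshot(n); cv2.imwrite(f'pics/{n}5.png',im[:,:,::-1])
p=s['tool_pos'];Z=p+[-.0008,.0004,-.1022];print(p,Z)
S=cv2.imread('pics/scene5.png')
print('window proj',proj(cs,Z),'label proj',proj(cs,[.6455,.0152,.141]))
cr=cv2.resize(S[160:260,230:350],(720,600),interpolation=2);
for X in(Z,Z+[.028,0,0],Z-[.028,0,0],Z+[0,.028,0],Z-[0,.028,0],[.6455,.0152,.141]):
    u=(proj(cs,X)-[230,160]+.5)*6;cv2.circle(cr,tuple(int(a) for a in u),4,(255,0,255),-1)
cv2.imwrite('pics/z5.png',cr)
E
```

```text
t: 7.55
tool_pos: [0.6467, 0.0141, 0.2831]
eef_rot: [2.567, 1.811, 0.0]
force: [0.0, -0.0, -2.2]
width: 0.361
[0.64667835 0.01405174 0.28313173] [0.64587835 0.01445174 0.18093173]
window proj [283.40633472 200.58733002] label proj [284.67875321 210.91721075]
```

View pics/z5.png

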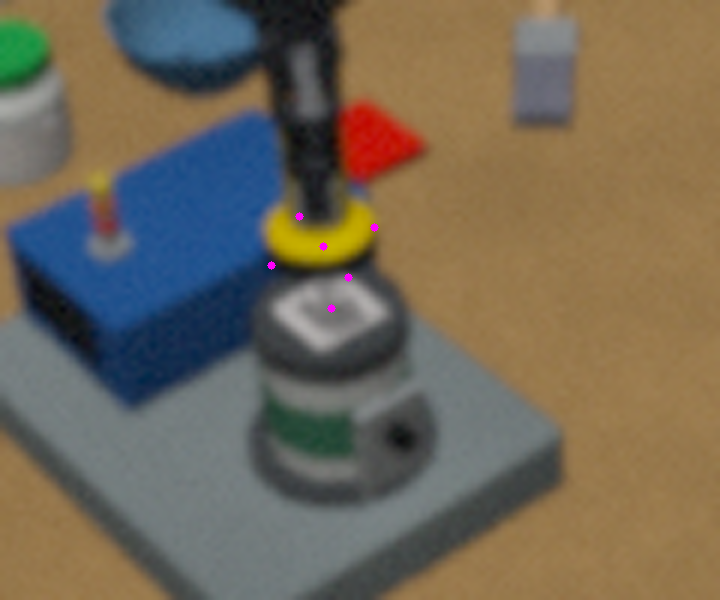

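The scene crop puts the window about where it was computed, above the label, with a clear gap. I'll hold here.

```bash
python3 -m pendant '[[[1,0,0,0,0],[1,0,0,0,0],[1,0,0,0,0],[1,0,0,0,0],[1,0,0,0,0],[1,0,0,0,0],[1,0,0,0,0],[1,0,0,0,0],[1,0,0,0,0],[1,0,0,0,0],[1,0,0,0,0],[1,0,0,0,0],[1,0,0,0,0],[1,0,0,0,0],[1,0,0,0,0],[1,0,0,0,0],[1,0,0,0,0],[1,0,0,0,0],[1,0,0,0,0],[1,0,0,0,0]]]'
python3 -m pendant '[[[1,0,0,0,0],[1,0,0,0,0],[1,0,0,0,0],[1,0,0,0,0]]]'; python3 -c "
from station import env
s=env.sense();print(s['tool_pos'],s['eef_rot'],s['joint_vel'].round(4))"
```

```text
t: 10.15
tool_pos: [0.6466, 0.0141, 0.2829]
eef_rot: [2.567, 1.811, 0.0]
force: [0.8, 0.3, -1.6]
width: 0.365
t: 10.65
tool_pos: [0.6466, 0.014, 0.2829]
eef_rot: [-2.567, -1.811, 0.0]
force: [-0.9, 0.5, -2.4]
width: 0.36
[0.64661263 0.01402418 0.28288106] [-2.56695914e+00 -1.81114540e+00  8.85640123e-05] [-0.     -0.0005  0.0022 -0.0002  0.0007 -0.0011  0.0001]
```

```bash
python3 -m pendant '[[[1,0,0,-0.02,0],[1,0,0,-0.05,0],[1,0.02,-0.02,-0.07,0],[1,0.06,-0.06,-0.08,0],[1,0.11,-0.11,-0.08,0],[1,0.17,-0.17,-0.08,0],[1,0.23,-0.23,-0.08,0],[1,0.29,-0.29,-0.08,0],[1,0.35,-0.35,-0.08,0],[1,0.4,-0.41,-0.08,0],[1,0.45,-0.46,-0.08,0],[1,0.49,-0.5,-0.08,0],[1,0.52,-0.53,-0.08,0],[1,0.545,-0.555,-0.08,0],[1,0.545,-0.555,-0.08,0],[1,0.545,-0.555,-0.08,0],[1,0.545,-0.555,-0.08,0]]]'
```

```text
t: 12.78
tool_pos: [0.4771, 0.3629, 0.3229]
eef_rot: [2.568, 1.809, -0.0]
force: [0.9, -0.7, -1.5]
width: 0.36
```

```bash
python3 -m pendant '[[[1,0.001,-0.001,0.03,0],[1,0.001,-0.001,0.09,0],[1,0.001,-0.001,0.17,0],[1,0.001,-0.001,0.25,0],[1,0.001,-0.001,0.32,0],[1,0.001,-0.001,0.37,0],[1,0.001,-0.001,0.4,0],[1,0.001,-0.001,0.412,0],[1,0.001,-0.001,0.412,0],[1,0.001,-0.001,0.412,0]]]'
python3 - <<'E'
from h import *
s=env.sense();c=cam('wrist',(s['tool_pos'],s['eef_rot']));
im=env.snapshot('wrist'); cv2.imwrite('pics/wrist6.png',im[:,:,::-1]);I=im.astype(int)
p=s['tool_pos'];print(p)
m=(I[...,0]>150)&(I[...,1]<80)&(I[...,2]<80);B=max(blobs(m),key=lambda b:b[0]);print('dot',plane(c,B[1],p[2]-.1102+.093))
E
```

```text
t: 14.02
tool_pos: [0.4765, 0.3647, 0.1177]
eef_rot: [-2.567, -1.811, -0.002]
force: [-0.1, 0.1, -1.0]
width: 0.363
[0.47654177 0.36466422 0.11772781]
dot [0.4741928  0.36570354 0.10052781]
```

View pics/wrist6.png

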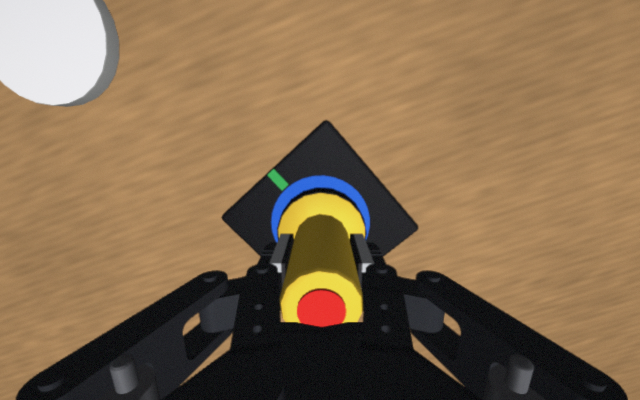

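In the wrist view the yellow foot is centred in the blue disc (left and right edges 278/363 against 271/370). Now I'll lower it the last 7–8 mm.

```bash
python3 -m pendant '[[[1,0,0,0.004,0],[1,0,0,0.008,0],[1,0,0,0.012,0],[1,0,0,0.015,0],[1,0,0,0.015,0],[1,0,0,0.015,0]]]'
```

```text
t: 14.82
tool_pos: [0.4762, 0.3644, 0.1101]
eef_rot: [-2.567, -1.811, -0.0]
force: [-4.4, -2.5, 15.9]
width: 0.363
```

Contact is confirmed at 16 N. I'll relieve it slightly and open.

```bash
python3 -m pendant '[[[1,0,0,-0.001,0],[1,0,0,-0.001,0],[0.3,0,0,-0.001,0],[0.1,0,0,-0.001,0],[-0.2,0,0,-0.001,0],[-0.6,0,0,-0.001,0],[-1,0,0,-0.001,0],[-1,0,0,-0.001,0],[-1,0,0,-0.001,0],[-1,0,0,-0.001,0],[-1,0,0,-0.001,0]]]'
python3 -m pendant '[[[-1,0,0,-0.03,0],[-1,0,0,-0.09,0],[-1,0,0,-0.17,0],[-1,0,0,-0.25,0],[-1,0,0,-0.33,0],[-1,0,0,-0.39,0],[-1,0,0,-0.4,0],[-1,0,0,-0.4,0]]]'
python3 - <<'E'
from h import *
s=env.sense();c=cam('wrist',(s['tool_pos'],s['eef_rot']));ct=cam('top')
im=env.snapshot('wrist'); cv2.imwrite('pics/wrist7.png',im[:,:,::-1]);I=im.astype(int)
t=env.snapshot('top'); cv2.imwrite('pics/top7.png',t[:,:,::-1]);print(s['tool_pos'])
m=(I[...,0]>150)&(I[...,1]<80)&(I[...,2]<80);B=max(blobs(m,(260,100,380,300)),key=lambda b:b[0]);print('dot',B[1],plane(c,B[1],.093))
cv2.imwrite('pics/z7.png',cv2.resize(im[100:250,220:420],(800,600))[:,:,::-1])
E
```

```text
t: 16.2
tool_pos: [0.4762, 0.3644, 0.1099]
eef_rot: [2.567, 1.811, -0.0]
force: [0.3, 0.2, 0.2]
width: 0.998
t: 17.2
tool_pos: [0.4761, 0.3643, 0.3102]
eef_rot: [-2.567, -1.811, -0.001]
force: [-0.6, 0.3, -0.9]
width: 1.001
[0.47605507 0.36433946 0.31023155]
dot [321.2 188.9] [0.47427504 0.3651853  0.093     ]
```

View pics/z7.png

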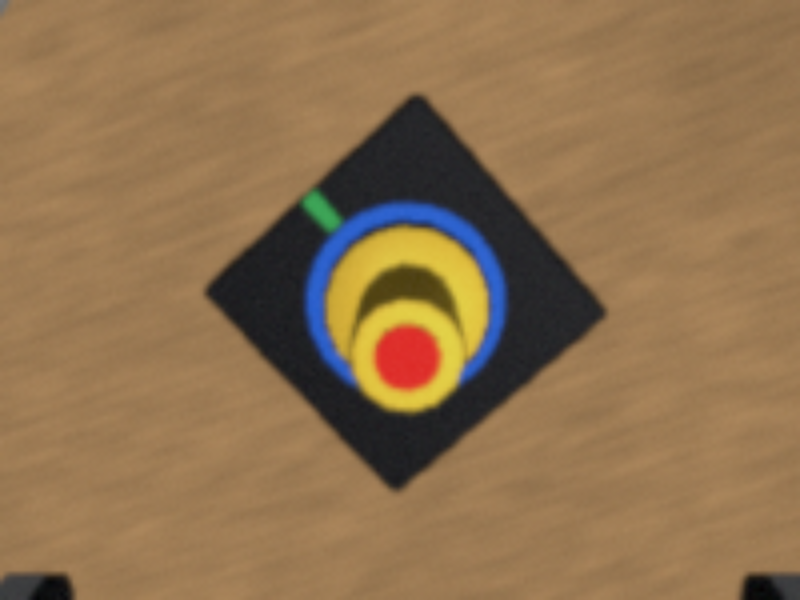

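View pics/top7.png

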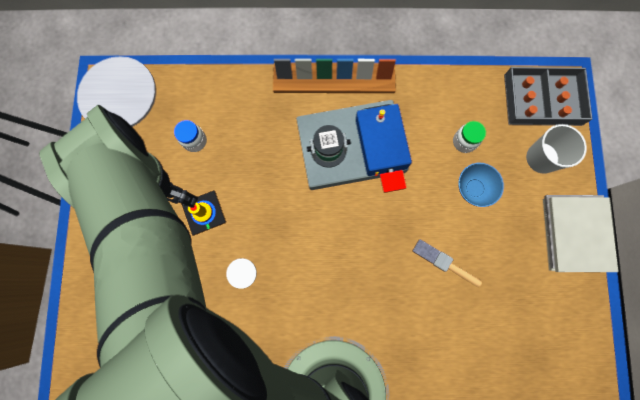

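The scanner stands centred in the disc. In the top view all bystanders look unmoved. Next the paddle: I'll check its height from two views, then move above it with the fingers shut and the jaws turned along the console front.

```bash
python3 - <<'E'
from h import *
w=np.load('w4.npy');c=cam('wrist',(w[:3],w[3:]));ct,cs=cam('top'),cam('scene')
print(tri(c,(129.9,154.2),ct,(392.8,180.8)),tri(cs,(289.9,182.7),ct,(392.8,180.8)))
E
python3 -m pendant '[[[1,-0.02,0.01,0,0],[1,-0.06,0.03,0,0],[1,-0.12,0.06,0,0],[1,-0.19,0.1,0,0],[1,-0.26,0.13,0,0],[1,-0.33,0.17,0,0],[1,-0.4,0.21,0,-0.02],[1,-0.47,0.24,0,-0.04],[1,-0.54,0.28,0,-0.06],[1,-0.61,0.31,0,-0.08],[1,-0.68,0.35,0,-0.11],[1,-0.75,0.39,0,-0.13],[1,-0.81,0.42,0,-0.15],[1,-0.86,0.44,0,-0.16],[1,-0.9,0.46,0,-0.17],[1,-0.926,0.478,0,-0.17],[1,-0.926,0.478,0,-0.17],[1,-0.926,0.478,0,-0.17],[1,-0.926,0.478,0,-0.17]]]'
python3 - <<'E'
from h import *
s=env.sense();c=cam('wrist',(s['tool_pos'],s['eef_rot']));np.save('w8.npy',np.r_[s['tool_pos'],s['eef_rot']])
im=env.snapshot('wrist'); cv2.imwrite('pics/wrist8.png',im[:,:,::-1]);I=im.astype(int);R=Ro.from_rotvec(s['eef_rot']).as_matrix();print(s['tool_pos'],s['joints'].round(3),np.degrees(np.arctan2(R[1,0],R[0,0])),R[:,2])
m=(I[...,0]>150)&(I[...,1]<80)&(I[...,2]<80);B=max(blobs(m),key=lambda b:b[0]);print(B[:3],plane(c,B[1],.105))
cnt=cv2.findContours(B[3].astype(np.uint8),0,2)[0][0];q=cv2.boxPoints(cv2.minAreaRect(cnt));print([plane(c,u,.105)[:2].round(4).tolist() for u in q])
E
```

```text
(array([ 0.54569746, -0.15223845,  0.10258481]), np.float64(0.0019016213191716809)) (array([ 0.54707274, -0.15319663,  0.10120781]), np.float64(0.0005798159865989074))
t: 19.68
tool_pos: [0.5462, -0.151, 0.3099]
eef_rot: [-1.997, -2.425, -0.0]
force: [0.9, 0.2, 0.2]
width: 0.002
[ 0.54619083 -0.15102997  0.30992866] [ 0.13   0.422  0.049  1.753 -0.025  0.967  1.952] 101.07095125196096 [ 9.38544780e-07  2.18533629e-04 -9.99999976e-01]
(np.int32(2632), array([319.9, 191.3]), array([291, 169,  59,  46], dtype=int32)) [ 0.54428499 -0.15236754  0.105     ]
[[0.5273, -0.1851], [0.5162, -0.1282], [0.5624, -0.1178], [0.574, -0.1774]]
```

View pics/wrist8.png

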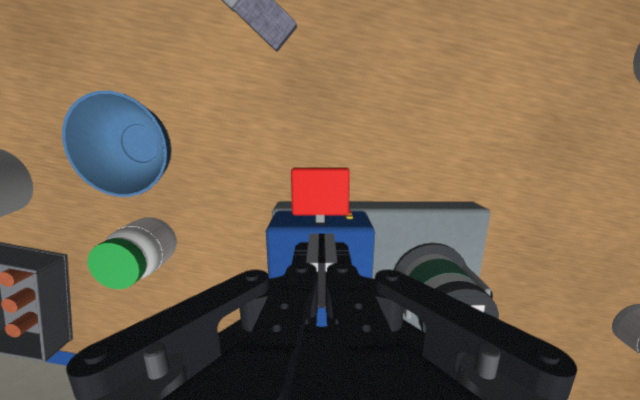

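The wrist view shows the paddle square-on at (320,191), with the fingers shut and aligned with the console. Now I'll descend to just above the paddle.

```bash
python3 -m pendant '[[[1,-0.001,0,0.03,0],[1,-0.002,0,0.08,0],[1,-0.002,0,0.14,0],[1,-0.002,0,0.19,0],[1,-0.002,0,0.22,0],[1,-0.002,0,0.24,0],[1,-0.002,0,0.247,0],[1,-0.002,0,0.247,0],[1,-0.002,0,0.247,0],[1,-0.002,0,0.247,0]]]' 60
python3 - <<'E'
from h import *
for n in('wrist','top','scene'):
    im=env.snapshot(n); cv2.imwrite(f'pics/{n}9.png',im[:,:,::-1])
I=[cv2.imread(f'pics/{n}9.png') for n in('wrist','top','scene')]
cv2.imwrite('pics/m9.png',np.hstack([cv2.resize(I[1][80:220,300:440],(400,400),interpolation=2),cv2.resize(I[2][150:250,220:320],(400,400),interpolation=2)]))
E
```

```text
t: 20.98
tool_pos: [0.5465, -0.1529, 0.1868]
eef_rot: [1.998, 2.424, 0.001]
force: [-0.2, 0.8, 0.4]
width: -0.003
```

View pics/m9.png

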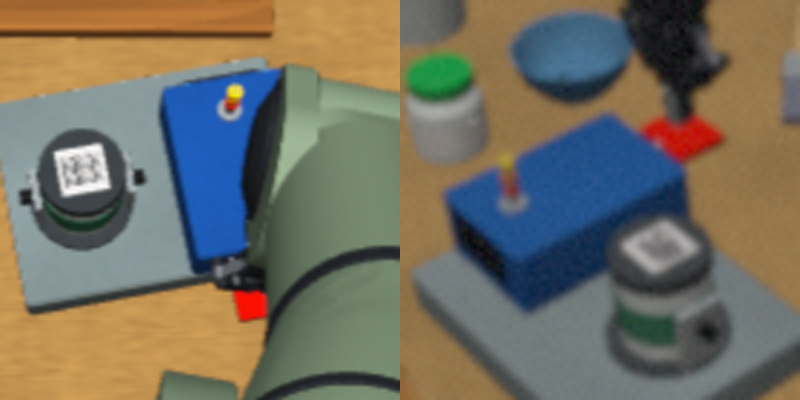

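View pics/wrist9.png

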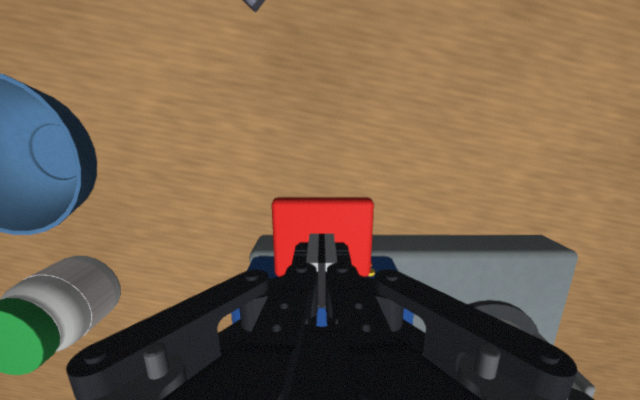

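The fingertips are over the middle of the paddle, and the stalk is visible in both views. I'll press in small steps, reading the force to locate contact and the clicks.

```bash
f(){ grep -E 'tool_pos|force' | tr '\n' ' '; echo; }
python3 -m pendant '[[[1,0,0,0.005,0],[1,0,0,0.01,0],[1,0,0,0.01,0]]]' | f
python3 -m pendant '[[[1,0,0,0.002,0],[1,0,0,0.004,0],[1,0,0,0.004,0]]]' | f
python3 -m pendant '[[[1,0,0,0.002,0],[1,0,0,0.004,0],[1,0,0,0.004,0]]]' | f
python3 -m pendant '[[[1,0,0,0.002,0],[1,0,0,0.004,0],[1,0,0,0.004,0]]]' | f
```

```text
tool_pos: [0.5462, -0.1529, 0.1811] force: [-0.3, -0.1, 0.3] 
tool_pos: [0.5464, -0.1528, 0.1793] force: [0.2, -0.6, -0.6] 
tool_pos: [0.5464, -0.1529, 0.1776] force: [-2.4, 0.9, 7.0] 
tool_pos: [0.5464, -0.1529, 0.1757] force: [-1.0, 1.7, 6.3]
```

```bash
f(){ grep -E 'tool_pos|force' | tr '\n' ' '; echo; }
python3 -m pendant '[[[1,0,0,0.004,0],[1,0,0,0.008,0],[1,0,0,0.01,0],[1,0,0,0.01,0]]]' | f
python3 -m pendant '[[[1,0,0,0.002,0],[1,0,0,0.004,0],[1,0,0,0.004,0]]]' | f
python3 -m pendant '[[[1,0,0,0.002,0],[1,0,0,0.002,0]]]' | f
python3 -m pendant '[[[1,0,0,0.002,0],[1,0,0,0.002,0]]]' | f
python3 -m pendant '[[[1,0,0,0.002,0],[1,0,0,0.002,0]]]' | f
python3 -m pendant '[[[1,0,0,0.002,0],[1,0,0,0.002,0]]]' | f
python3 -m pendant '[[[1,0,0,0.002,0],[1,0,0,0.002,0]]]' | f
```

```text
tool_pos: [0.5464, -0.1529, 0.1705] force: [-1.6, -0.1, 3.2] 
tool_pos: [0.5464, -0.1529, 0.1684] force: [-1.3, 0.7, 3.0] 
tool_pos: [0.5464, -0.1529, 0.1674] force: [-0.1, -0.7, 3.1] 
tool_pos: [0.5464, -0.1528, 0.1664] force: [-0.6, 0.5, 2.7] 
tool_pos: [0.5464, -0.1529, 0.1655] force: [-2.2, 0.9, 8.0] 
tool_pos: [0.5464, -0.1529, 0.1647] force: [-2.5, 1.2, 9.6] 
tool_pos: [0.5464, -0.1529, 0.1637] force: [-2.7, 0.0, 8.6]
```

The first click is at TCP z≈0.166, so zero is at 0.178 and the third click should be at 0.142. I'll continue.

```bash
f(){ grep -E 'tool_pos|force' | tr '\n' ' '; echo; }
python3 -m pendant '[[[1,0,0,0.004,0],[1,0,0,0.008,0],[1,0,0,0.012,0],[1,0,0,0.015,0],[1,0,0,0.015,0]]]' | f
python3 -m pendant '[[[1,0,0,0.001,0],[1,0,0,0.002,0],[1,0,0,0.002,0]]]' | f
python3 -m pendant '[[[1,0,0,0.001,0],[1,0,0,0.001,0]]]' | f
python3 -m pendant '[[[1,0,0,0.001,0],[1,0,0,0.001,0]]]' | f
python3 -m pendant '[[[1,0,0,0.001,0],[1,0,0,0.001,0]]]' | f
python3 -m pendant '[[[1,0,0,0.001,0],[1,0,0,0.001,0]]]' | f
python3 -m pendant '[[[1,0,0,0.001,0],[1,0,0,0.001,0]]]' | f
```

```text
tool_pos: [0.5464, -0.1529, 0.1559] force: [-1.0, 0.1, 4.4] 
tool_pos: [0.5464, -0.1529, 0.155] force: [-1.4, -0.0, 6.0] 
tool_pos: [0.5464, -0.1529, 0.1545] force: [-0.5, 0.2, 3.7] 
tool_pos: [0.5464, -0.1529, 0.154] force: [-0.8, 0.5, 6.6] 
tool_pos: [0.5464, -0.1529, 0.1536] force: [-2.3, 1.1, 8.4] 
tool_pos: [0.5464, -0.1529, 0.1532] force: [-3.0, 0.5, 10.3] 
tool_pos: [0.5464, -0.1529, 0.1528] force: [-4.2, 1.2, 13.1]
```

```bash
f(){ grep -E 'tool_pos|force' | tr '\n' ' '; echo; }
python3 -m pendant '[[[1,0,0,0.004,0],[1,0,0,0.008,0],[1,0,0,0.012,0],[1,0,0,0.016,0],[1,0,0,0.018,0],[1,0,0,0.018,0]]]' | f
python3 -m pendant '[[[1,0,0,0.001,0],[1,0,0,0.001,0]]]' | f
python3 -m pendant '[[[1,0,0,0.001,0],[1,0,0,0.001,0]]]' | f
python3 -m pendant '[[[1,0,0,0.001,0],[1,0,0,0.001,0]]]' | f
```

```text
tool_pos: [0.5464, -0.1529, 0.1435] force: [-1.5, 0.6, 6.4] 
tool_pos: [0.5464, -0.1528, 0.143] force: [-2.1, -0.4, 7.4] 
tool_pos: [0.5464, -0.1529, 0.1425] force: [-1.2, 0.9, 7.2] 
tool_pos: [0.5464, -0.1529, 0.142] force: [-1.5, 1.2, 5.9]
```

```bash
f(){ grep -E 'tool_pos|force' | tr '\n' ' '; echo; }
python3 -m pendant '[[[1,0,0,0.001,0],[1,0,0,0.001,0],[1,0,0,0.001,0]]]' | f
python3 - <<'E'
from h import *
for n in('wrist','top','scene'):
    im=env.snapshot(n); cv2.imwrite(f'pics/{n}10.png',im[:,:,::-1])
I=[cv2.imread(f'pics/{n}10.png') for n in('wrist','top','scene')]
cv2.imwrite('pics/m10.png',np.hstack([cv2.resize(I[1][95:135,360:400],(400,400),interpolation=2),cv2.resize(I[2][150:250,220:320],(400,400),interpolation=2)]))
s=env.sense();print(s['t'],s['tool_pos'],s['force'],s['joint_vel'].round(4))
E
```

```text
tool_pos: [0.5465, -0.1529, 0.1417] force: [-2.1, 0.7, 8.7] 
29.025 [ 0.54640543 -0.15291047  0.14161057] [-2.82798668  1.14208822  8.19809256] [-0.0005  0.0011  0.0003  0.0004  0.      0.0012  0.0006]
```

View pics/m10.png

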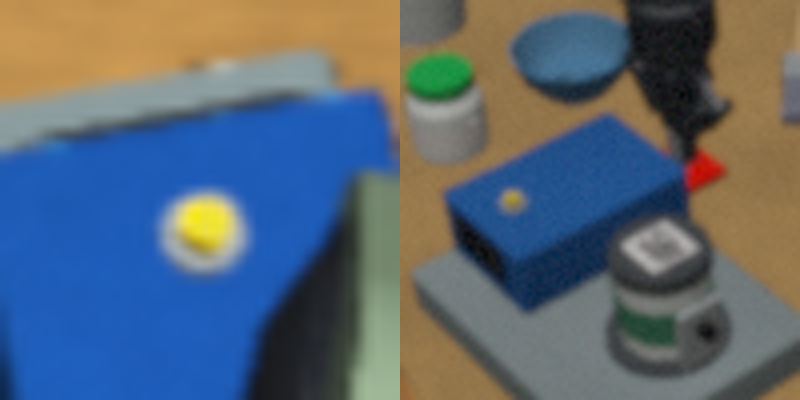

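View pics/top10.png

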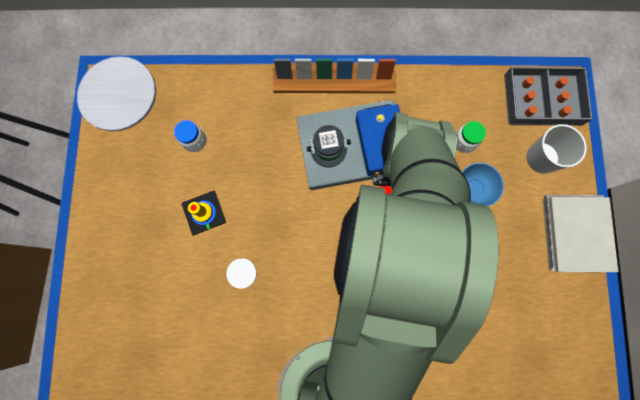

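View pics/wrist10.png

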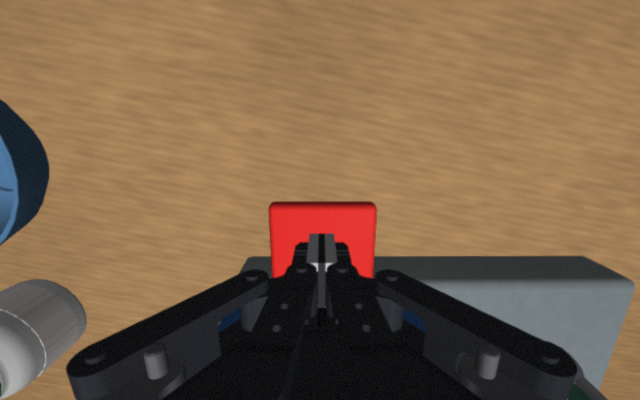

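Only the yellow ring of the stalk still shows in both views, and the force is rising past the third-click minimum (5.9 to 8.7 N). I'll nudge by 0.25 mm to sit just past it, and hold.

```bash
python3 -m pendant '[[[1,0,0,0.0005,0],[1,0,0,0.0005,0],[1,0,0,0.0005,0],[1,0,0,0.0005,0],[1,0,0,0.0005,0],[1,0,0,0.0005,0],[1,0,0,0.0005,0],[1,0,0,0.0005,0]]]'
python3 -m pendant '[[[1,0,0,0,0],[1,0,0,0,0],[1,0,0,0,0],[1,0,0,0,0],[1,0,0,0,0],[1,0,0,0,0],[1,0,0,0,0],[1,0,0,0,0]]]'
```

```text
t: 30.02
tool_pos: [0.5464, -0.1529, 0.1414]
eef_rot: [1.998, 2.424, 0.0]
force: [-2.1, 1.5, 10.9]
width: -0.005
t: 31.02
tool_pos: [0.5464, -0.1529, 0.1414]
eef_rot: [1.998, 2.424, 0.0]
force: [-3.2, 0.7, 9.9]
width: -0.002
```

The arm is steady at a depth of about 36.5 mm with 10 N, which is the jump past the third click. The end stop is still more than 5 mm away, so I'm handing in.

```bash
python3 -c "
from station import env
print(env.close_job())"
```

```text
the job is handed in; nothing more can be done
None
```

I handed the job in at about 31 s with the paddle still held at the third click. The hand-in gives no verdict, so what follows rests on my own checks.

- **Scan:** I held the scanner upright over the label for about 3 s. The measured pose puts its window 40 mm above the label and about 1 mm from the middle. The force readings showed no contact, and a clear gap shows in the scene view.
- **Charging pad:** The scanner is back upright and released. The wrist view shows it centred in the blue disc, within about 1 mm.
- **Paddle:** I pressed it with the fingertips shut.
  - **Clicks:** Force jumps marked the first two clicks at TCP heights of about 0.166 and 0.154 m, so the third is due at 0.142 m.
  - **Final hold:** It was steady at 0.1414 m, about 36.5 mm pressed, with about 10 N. That is just past the third click's force rise and about 5 mm short of the end stop. Just before the last 0.25 mm nudge, only the stalk's yellow ring showed.
- **Loose items:** In the last top view the jars and lid look unmoved and the bowl does too, though the arm hides part of it. The brush was hidden by then; it was unmoved in the view before the press.
- **Disagreements:** The wrist camera and the fixed cameras differed by about 2 mm in absolute position. The two-view height of the paddle came out 2–4 mm below the stated 105 mm. I relied on relative offsets and on the felt contact instead.

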